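# Set the pastry rule under its clamp with a sliding fit

## Task

Set up the pastry board for cutting strips: lay the steel rule flat on the board with its long edge flush against the fence, centred along it so that one bare end lies under the foot of the clamp, and let go of it. Then turn the thumbscrew clockwise until it seats and nips the rule, and back it off a quarter turn so that the rule can slide. Finish holding the thumbscrew there, ready to lock it again, and leave everything else on the worktop alone.

Things in the scene. Friction and masses are not known exactly. Their poses are not given: they have to be found in the camera images.
- board: dark wooden board, 230x340x22 mm (solid top 21 mm above the worktop), fixed to the worktop. Origin: centre of its underside; x points to the far long side, which carries the fence, y to its left end seen from the robot, which carries the clamp, z up. Behind it stands a tall hutch: doors at world x = 0.67 m, y = -0.47 to +0.15 m, knobs 30 mm proud; keep clear
- fence_mid (a point): foot of the fence face on the board's top, half way along the fence; axes as the board's (x into the fence, y along it to the clamp). The fence: aluminium strip, 330 mm long (y), 14 mm wide, 9 mm tall; its face looks to -x. With the rule flush and centred, the rule's origin is at x = -30 mm, y = 0, z = 0 here (or up to 20 mm off in y)
- boss_low (a point): centre of the underside of the clamp's boss, on the upright screw axis, 28 mm above the board; axes as the board's. Boss: radius 14 mm, 18 mm tall. A dark steel arm, 26 mm wide, from 2 to 16 mm above this point, joins it to a post behind the fence (+x). The rule goes in below them from the -x side
- pastry_rule: loose steel rule, 60 mm wide (its x), 270 mm long (y), 6 mm thick, 0.2 to 0.4 kg; either long edge may go to the fence. A wooden grip rib, 12 mm wide (x), 150 mm long (y), centred on it, ends 24 mm above its underside; 60 mm beyond each end of the rib is bare. Origin: centre of the underside, z up. Starts flat on the worktop right of the board
- clamp_screw: moving part of the clamp: round steel foot of radius 9 mm, spindle and thumb head. Origin: on the upright screw axis at the underside of the foot; it only goes up and down, 10 mm a turn of the thumbscrew. At the start the foot is 2.9 to 4.2 mm above the top of a rule lying under it; when seated it presses on the rule
- thumbscrew (a joint): angle of the thumbscrew, rad: 0 with its collar seated on the boss (hard stop; the foot then nips the rule), negative when backed off, -1.571 a quarter turn back, -3.4 at its open stop; grows as it turns clockwise seen from above. Starts between -3.0 and -2.2. Light friction (0.04 N m): it stays where it is left
- thumb_grip (a point): on the screw axis, mid-height of the thumb head's two steel wings, an upright blade 54 mm long (along this point's x), 10 mm thick (its y), from 10 mm below to 12 mm above this point; below it a stem and the collar (radius 12 mm, 16 to 20 mm below the point). It turns and rises with the screw; seated, the wings stand square to the fence
- bowl: green prep bowl, 125 mm across, 56 mm tall, a bystander, origin at the centre of its underside
- lemon: lemon, 83x58x58 mm, a bystander, origin at the centre of its underside
- cup: green mug, 78 mm across plus its ear, 97 mm tall, a bystander, origin at the centre of its underside
- spoon: teaspoon, 132 mm long, lying flat, a bystander, origin at the centre of its underside
- timer: round kitchen timer, 67 mm across, 54 mm tall, a bystander, origin at the centre of its underside
- tin: low food tin, 75 mm across, 58 mm tall, a bystander, origin at the centre of its underside
- bulb: garlic bulb, 50 mm across, a bystander, origin at the centre of its underside

How it is judged:
On the way, in this order (a step that is already met when the one before it is completed fails the run):
1. the rule lies flat on the board, flush against the fence with one bare end under the clamp foot, and has been let go (x of pastry_rule in the frame of fence_mid between -0.033 and -0.027 m and angle between the x axis of pastry_rule and the x axis of fence_mid, either way round below 0.02 rad and y of pastry_rule in the frame of fence_mid between -0.02 and 0.025 m and z of pastry_rule in the frame of fence_mid below 0.003 m and angle between pastry_rule's own z axis and vertical below 0.03 rad and contact force between the fingers and pastry_rule below 0.1 N), for 0.2 s.
2. the thumbscrew is turned clockwise until it seats, with its foot nipping the rule (value of joint thumbscrew above -0.08 rad and contact force between clamp_screw and pastry_rule above 1.5 N), for 0.2 s.
At the end, for the whole second after the job is handed in: Thumbscrew 1.571 rad (within 0.3) back from its seat, still, held by the fingers (over 1.5 N), foot off the rule; rule flat on the board, untouched, within 3 mm of the fence, parallel within 0.02 rad, its middle at most 20 mm (25 mm towards the clamp) off the fence's middle (all of step 1 and value of joint thumbscrew between -1.871 and -1.271 rad and velocity of joint thumbscrew between -0.1 and 0.1 rad/s and contact force between the fingers and clamp_screw above 1.5 N and linear speed of pastry_rule below 0.02 m/s and contact force between clamp_screw and pastry_rule below 0.5 N and contact force between the arm and pastry_rule below 0.1 N); the arm keeps its last pose, push and grip.
It fails at once if a bystander (bowl, lemon, mug, teaspoon, timer, tin or garlic) is pushed over 30 mm from where it stood (distance of any of bowl, lemon, cup, spoon, timer, tin, bulb from where it was at the start of the episode above 0.03 m).
It also fails if it takes over 67 s, if anything falls off the work surface, if the arm or the gripper's body presses on something with over 40 N, if the wrist force passes 120 N, or if a joint passes its speed limit or range.

## Robot

A 6-joint arm with a two-finger parallel gripper is mounted at the origin on a cart in front of the work surface, level with it; the furniture and walls round the work are solid. World frame = base frame: x ahead of the robot, y to its left, z up, the work surface at z = 0. Lengths are in m, angles in rad, forces in N, time in s.
With the tool pointing down it reaches from about 0.425 to 0.95 m from the base axis. Payload 3.5 kg.
Tool frame: the origin (TCP) lies at the very end of the fingers, on their centre line; the grasp point (between the pads) lies 19 mm behind it; z points along the fingers, y is the line along which they close (so a half turn about z gives the same grasp; the last joint's range is limited). The gripper opens to 85 mm and grips with 20 to 120 N. Pads are 22 mm wide; open, the fingers measure 114 mm over their backs; the gripper's body (76 mm by 85 mm) begins 54 mm behind the grasp point. The pads swing forward as they close: fully open they stand 13 mm farther back than shut.
Start: joints at [1.106, 0.286, 1.577, -0, 1.279, -0.15], TCP at [0.209, 0.642, 0.231] pointing down, gripper open.
Joint ranges: [-2.77, 2.77], [-0.9, 2.22], [0.21, 2.48], [-1.53, 4.67], [0.24, 2.81], [-2.84, 2.84]. Speed limits (rad/s): [2.79, 2.79, 3.14, 3.14, 3.14, 3.14].

## Interface

Orientations are given as a unit quaternion [x, y, z, w].
In Python, from plant import get_state, read_camera, sign_off, recognise gives the robot as it stands.
- The arm moves only by the tool arm_command, never from a script. Its argument "steps" is a list of rows, each an object with "translation": the shift along the tool's x, y, z scaled (see below), a list of three; "twist": the turn, a rotation vector about the tool's x, y, z scaled (see below), a list of three; "fingers": the opening, from -1 (shut) to 1 (fully open). In form: [{"translation": [x, y, z], "twist": [rx, ry, rz], "fingers": fingers}, ...]. A call has 1 to 5 rows; each row is the pose to reach, as a shift and turn from the pose commanded when the call began, along the tool's axes at that moment; what a row does not reach only later rows make up. The controller multiplies each number of a shift by 75 cm and each number of a turn by 60 degrees. A row lasts 1/8 s, in which the tool goes at most 62.5 mm and 10.7 degrees, less where a joint would pass 70% of its speed; a pose out of reach is approached as far as the arm can. A call with a number of a shift or a turn outside -1 to 1 is refused whole. A call with a gripper value outside its range is refused whole. The fingers move at their own pace and stop on an object; "grip_force" is the grip in N (left out, the last holds). Time passes only in rows, so rows that repeat a pose let the fingers close. It gives the time, the measured TCP pose, the force, the opening and the grip force at its end, in the units of the state.
- get_state(): the state, without advancing time (a new reading comes with each control period).
- read_camera(name): name is "scene" or "side" or "wrist"; returns a dict with "pixels" (384x512x3 uint8, red, green, blue), "K" (3x3 intrinsics, pixels), "R" (3x3) and "t" (3): a world point X has camera coordinates R X + t; the wrist camera has in their place "T_tool_cam" (4x4, takes a point from camera to tool coordinates, whose origin is the TCP and whose axes are the flange's). Camera axes: x right, y down, z forward; pixel columns grow to the right and rows downward; lengths in m; the calibration is good to about 2 mm. A picture is of the moment at which its call begins: read the wrist's pose just before it. There is no depth.
- sign_off(): hands the job in; it is judged then, once.
Trained networks look in a picture, given as the dict that the camera call returned (one of the last four; its "shot" number tells which), for a name from the list of things; names that differ only in an ending like _2 or _b are one class to them, and where a whole thing is asked for, a point or a joint stands for the part that bears it (a point fixed in the world has none). Each returns a list of dicts, best first, with "conf" (0 to 1); they miss things now and then, are a little off and sometimes report something else, mostly with a low value. They report only what shows in the picture. A call takes as long as a camera call.
- recognise(picture, query): "point" ([row, column] in pixels, amid what is visible of it).
The state is a dict: "time": time; "qpos": joint angles; "dq": joint speeds; "joint_efforts": joint torques, N m; "eef_pos": TCP position; "tcp_rot": TCP orientation; "contact_force": force on the tool from outside, world axes, zero at the start; "wrist_torque": the same for the moment, N m; "opening": opening from 0.0 (shut) to 1.0 (fully open); "finger_force": force on a finger pad.
Only numpy, scipy, OpenCV 4.12 (cv2) and the standard library are available. Lean on these libraries where they do the work, as an engineer would, in place of code of your own. Each camera call takes 0.05 s, during which the arm holds its last target. There are 200 camera calls.

## Working session

There is one attempt and no reset: what is moved stays moved. The work goes in short steps, Python scripts to look and compute and a tool call to move; the robot and the scene stay as the last step left them, time stands still between calls to the robot, and variables do not carry over. Pictures are saved under pics/ and viewed, at most 11 in all, crops included, and the job is handed in when it is done.

Besides the shell and the picture viewer there is one more tool, called after "Request:" as name([rows], argument=value, ...), one row to a line, values as JSON. arm_command: Moves the arm, as the interface text tells. Shifts and turns lie within -1 to 1; 1 stands for 75 cm of shift or 60 degrees of turn. Its arguments: {"type":"object","properties":{"steps":{"type":"array"},"grip_force":{"type":"number"}},"required":["steps"]}

```bash
mkdir -p pics; ls; cat > a.py <<'E'
import sys; sys.path.insert(0,'.')
from plant import *
import cv2,numpy as np
for n in ["scene","side"]:
    p=read_camera(n); cv2.imwrite(f"pics/{n}0.png",p["pixels"][:,:,::-1])
    print(n,p["K"].tolist() if hasattr(p["K"],'tolist') else p["K"],np.round(p["R"],3).tolist(),np.round(p["t"],3).tolist())
    np.savez(f"{n}.npz",**{k:np.array(v) for k,v in p.items()})
    for q in ["board","pastry_rule","clamp_screw","thumb_grip","bowl","lemon","cup","spoon","timer","tin","bulb"]:
        r=recognise(p,q); print(q,[(np.round(d["point"]).tolist(),round(d["conf"],2)) for d in r[:2]])
print(get_state())
E
python3 a.py
```

```text
pics
scene [[451.26460935456385, 0.0, 254.00875620363047], [0.0, 451.26460935456385, 192.3653190198898], [0.0, 0.0, 1.0]] [[0.488, -0.873, 0.001], [-0.383, -0.215, -0.898], [0.784, 0.437, -0.44]] [-0.227, 0.28, 1.179]
board [([211.0, 245.0], 0.91)]
pastry_rule [([246.0, 339.0], 0.79)]
clamp_screw [([181.0, 217.0], 0.49)]
thumb_grip [([208.0, 246.0], 0.61), ([181.0, 216.0], 0.5)]
bowl [([168.0, 169.0], 0.91)]
lemon [([178.0, 165.0], 0.5)]
cup [([178.0, 127.0], 0.78), ([168.0, 168.0], 0.43)]
spoon []
timer [([209.0, 242.0], 0.71), ([212.0, 322.0], 0.6)]
tin [([230.0, 405.0], 0.71)]
bulb []
side [[349.8469610433598, 0.0, 254.24628852875844], [0.0, 349.8469610433598, 195.55132702778698], [0.0, 0.0, 1.0]] [[-0.98, -0.198, 0.002], [-0.119, 0.577, -0.808], [0.159, -0.793, -0.589]] [0.506, 0.1, 1.267]
board [([139.0, 254.0], 0.73), ([219.0, 254.0], 0.72)]
pastry_rule [([163.0, 274.0], 0.56)]
clamp_screw [([219.0, 239.0], 0.53)]
thumb_grip []
bowl [([298.0, 180.0], 0.69), ([221.0, 256.0], 0.59)]
lemon [([288.0, 222.0], 0.58)]
cup [([302.0, 257.0], 0.73), ([289.0, 220.0], 0.65)]
spoon [([306.0, 251.0], 0.52)]
timer [([263.0, 181.0], 0.58)]
tin [([139.0, 255.0], 0.51)]
bulb [([222.0, 256.0], 0.7)]
{'time': 1.2, 'qpos': array([ 1.10595071e+00,  2.86255736e-01,  1.57671846e+00,  1.32353004e-06,
        1.27856702e+00, -1.49961749e-01]), 'dq': array([ 0.00099665,  0.00103796, -0.0005858 , -0.00078129,  0.00019621,
       -0.00010829]), 'joint_efforts': array([ 4.80643976e-04, -4.05954516e+01, -2.92940944e+01, -1.22657434e-04,
        6.78280467e-04,  1.36427548e-05]), 'eef_pos': array([0.20899255, 0.64181704, 0.2313444 ]), 'tcp_rot': array([1.56792484e-01, 9.87631569e-01, 2.47073461e-05, 7.17888903e-06]), 'contact_force': array([ 0.89187276,  0.50976114, -0.30724485]), 'wrist_torque': array([ 0.07774086, -0.0008237 , -0.02085982]), 'finger_force': 0.0, 'opening': 0.9984985391834775}
```

```bash
python3 -c "
import cv2
a=cv2.imread('pics/scene0.png')[120:320,90:460];cv2.imwrite('pics/s1.png',cv2.resize(a,None,fx=2.16,fy=2.16,interpolation=cv2.INTER_CUBIC))
a=cv2.imread('pics/side0.png')[110:340,110:410];cv2.imwrite('pics/d1.png',cv2.resize(a,None,fx=2.6,fy=2.6,interpolation=cv2.INTER_CUBIC))"
```

```text
(no output)
```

View pics/s1.png

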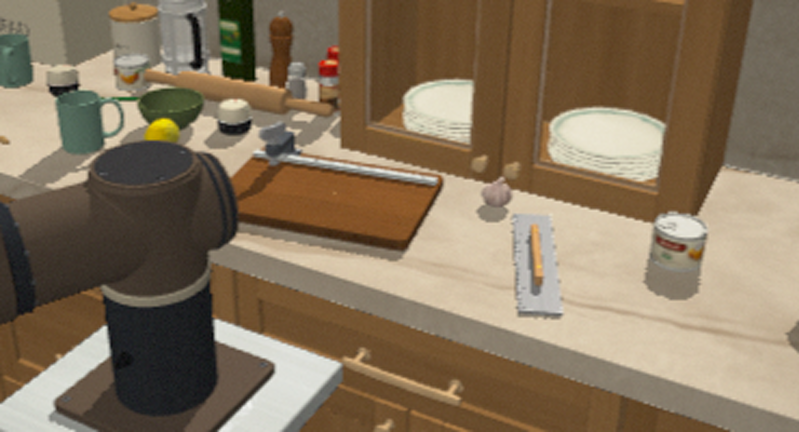

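View pics/d1.png

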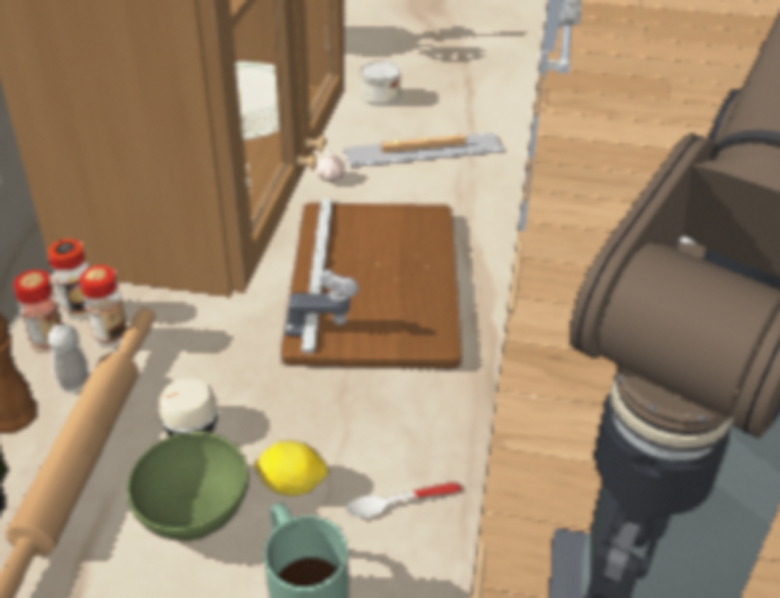

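```bash
cat > h.py <<'E'
import sys; sys.path.insert(0,'.')
import cv2,numpy as np
from scipy.spatial.transform import Rotation as Ro
def bp(K,R,t,uv,z):
    d=R.T@np.linalg.inv(K)@np.array([uv[0],uv[1],1.]); c=-R.T@t
    return c+d*(z-c[2])/d[2]
def wcam(p,s):
    T=np.eye(4);T[:3,:3]=Ro.from_quat(s["tcp_rot"]).as_matrix();T[:3,3]=s["eef_pos"]
    M=np.linalg.inv(T@np.array(p["T_tool_cam"]));return np.array(p["K"]),M[:3,:3],M[:3,3]
E
cat > b.py <<'E'
from h import *
f=lambda n:[np.load(n+'.npz')[k] for k in "KRt"]
S=f('side');C=f('scene')
sd=lambda u,v,z:print('side',u,v,np.round(bp(*S,(u/2.6+110,v/2.6+110),z),3))
sc=lambda u,v,z:print('scene',u,v,np.round(bp(*C,(u/2.16+90,v/2.16+120),z),3))
for u,v in [(307,203),(452,205),(460,357),(284,357)]: sd(u,v,.021)
print('rule')
for u,v in [(343,152),(502,136),(505,150),(350,166)]: sd(u,v,.006)
for u,v in [(513,215),(550,214),(562,313),(520,313)]: sc(u,v,.006)
print('board scene')
for u,v in [(442,178),(405,243),(255,153)]: sc(u,v,.021)
print('thumb');sd(338,283,.075);sc(278,130,.075)
print('bulb');sd(330,165,.02);sc(497,192,.02)
print('tin');sd(381,85,.03)
print('lemon, timer');sd(290,468,.03);sd(187,405,.03)
E
python3 b.py; python3 -c "
from plant import *;p=read_camera('wrist');print(p['T_tool_cam'],p['K'])"
```

```text
side 307 203 [ 0.637 -0.065  0.021]
side 452 205 [ 0.417 -0.105  0.021]
side 460 357 [0.363 0.222 0.021]
side 284 357 [0.579 0.266 0.021]
rule
side 343 152 [ 0.622 -0.246  0.006]
side 502 136 [ 0.36  -0.355  0.006]
side 505 150 [ 0.351 -0.309  0.006]
side 350 166 [ 0.601 -0.205  0.006]
scene 513 215 [ 0.595 -0.216  0.006]
scene 550 214 [ 0.627 -0.267  0.006]
scene 562 313 [ 0.375 -0.37   0.006]
scene 520 313 [ 0.347 -0.32   0.006]
board scene
scene 442 178 [ 0.629 -0.076  0.021]
scene 405 243 [ 0.412 -0.116  0.021]
scene 255 153 [0.556 0.251 0.021]
thumb
side 338 283 [0.53  0.175 0.075]
scene 278 130 [0.559 0.202 0.075]
bulb
side 330 165 [ 0.629 -0.18   0.02 ]
scene 497 192 [ 0.63  -0.174  0.02 ]
tin
side 381 85 [ 0.597 -0.455  0.03 ]
lemon, timer
side 290 468 [0.522 0.437 0.03 ]
side 187 405 [0.664 0.373 0.03 ]
[[ 3.61670067e-04 -9.60296203e-01 -2.78982208e-01  7.11959138e-02]
 [ 9.99999928e-01  3.78776247e-04 -7.41033141e-06  6.97776418e-04]
 [ 1.12787947e-04 -2.78982186e-01  9.60296271e-01 -1.41081062e-01]
 [ 0.00000000e+00  0.00000000e+00  0.00000000e+00  1.00000000e+00]] [[318.91127774   0.         257.56597908]
 [  0.         318.91127774 188.57170103]
 [  0.           0.           1.        ]]
```

```bash
cat >> h.py <<'E'
def go(x,y,z,yaw,s=None,base=None):
    """print tool-frame step to a tool-down pose with tool x at world yaw"""
    from plant import get_state
    s=s or get_state(); R=Ro.from_quat(s["tcp_rot"])
    d=R.inv().apply(np.array([x,y,z])-s["eef_pos"])
    c,n=np.cos(yaw),np.sin(yaw)
    Rt=Ro.from_matrix(np.array([[c,n,0],[n,-c,0],[0,0,-1]]))
    w=(R.inv()*Rt).as_rotvec()
    print("t",s["time"],"trans",np.round(d/.75,4),"twist",np.round(w/np.radians(60),4),"mm",np.round(d*1e3,1),"deg",np.round(np.degrees(w),1), "F",np.round(s["contact_force"],1),"op",round(s["opening"],3),"ff",s["finger_force"])
    return s
E
python3 -c "
from h import *;s=go(.42,.09,.3,1.745)"
```

```text
t 1.25 trans [-0.4954 -0.6125 -0.0916] twist [-0.     0.     1.033] mm [-371.5 -459.4  -68.7] deg [-0.  0. 62.] F [-0.8 -0.8 -0.8] op 0.998 ff 0.0
```

Request:
arm_command([
  {"translation":[-0.495,-0.6125,-0.0916],"twist":[0,0,1],"fingers":1},
  {"translation":[-0.495,-0.6125,-0.0916],"twist":[0,0,1],"fingers":1},
  {"translation":[-0.495,-0.6125,-0.0916],"twist":[0,0,1],"fingers":1},
  {"translation":[-0.495,-0.6125,-0.0916],"twist":[0,0,1],"fingers":1},
  {"translation":[-0.495,-0.6125,-0.0916],"twist":[0,0,1],"fingers":1},
])

```text
time: 1.88
eef_pos: [0.3201, 0.3501, 0.268]
tcp_rot: [0.588, 0.809, 0.001, 0.0]
contact_force: [0.8, 0.0, 0.0]
opening: 1.001
finger_force: 0.0
```

```bash
python3 -c "
from h import *;s=go(.42,.09,.3,1.745);print(s['eef_pos'])"
```

```text
t 1.875 trans [-0.371   0.02   -0.0427] twist [ 0.0011 -0.0002  0.1325] mm [-278.2   15.   -32. ] deg [ 0.1 -0.   8. ] F [0.8 0.  0. ] op 1.001 ff 0.0
[0.32011589 0.35010224 0.26797394]
```

Request:
arm_command([
  {"translation":[-0.371,0.02,-0.0427],"twist":[0,0,0.1325],"fingers":1},
  {"translation":[-0.371,0.02,-0.0427],"twist":[0,0,0.1325],"fingers":1},
  {"translation":[-0.371,0.02,-0.0427],"twist":[0,0,0.1325],"fingers":1},
  {"translation":[-0.371,0.02,-0.0427],"twist":[0,0,0.1325],"fingers":1},
  {"translation":[-0.371,0.02,-0.0427],"twist":[0,0,0.1325],"fingers":1},
])

```text
time: 2.5
eef_pos: [0.4219, 0.0897, 0.3003]
tcp_rot: [0.642, 0.767, 0.0, 0.001]
contact_force: [1.0, 1.3, -0.8]
opening: 0.999
finger_force: 0.0
```

Request:
arm_command([
  {"translation":[0,0,0],"twist":[0,0,0],"fingers":1},
  {"translation":[0,0,0],"twist":[0,0,0],"fingers":1},
])

```text
time: 2.75
eef_pos: [0.4208, 0.0928, 0.2993]
tcp_rot: [0.641, 0.768, 0.0, -0.0]
contact_force: [-0.0, -0.5, -0.8]
opening: 1.0
finger_force: 0.0
```

```bash
cat > w.py <<'E'
from h import *
from plant import *
n=sys.argv[1]
s=get_state();p=read_camera('wrist');K,R,t=wcam(p,s)
np.savez(n+'.npz',K=K,R=R,t=t); im=p["pixels"][:,:,::-1]
cv2.imwrite(f'pics/{n}.png',im);cv2.imwrite(f'pics/{n}b.png',cv2.resize(im,(800,600),interpolation=cv2.INTER_CUBIC))
for q in sys.argv[2:]: print(q,[(np.round(d["point"]).tolist(),round(d["conf"],2)) for d in recognise(p,q)[:2]])
print(s['time'],s['eef_pos'],s['qpos'])
E
python3 w.py w1 board thumb_grip clamp_screw
```

```text
board [([150.0, 313.0], 0.67), ([91.0, 367.0], 0.36)]
thumb_grip [([91.0, 368.0], 0.66)]
clamp_screw [([89.0, 372.0], 0.7)]
2.75 [0.42081042 0.09277355 0.29931039] [-1.96345877e-02 -3.28745459e-01  2.05850900e+00  4.77613250e-04
  1.41218026e+00 -1.99560509e-01]
```

View pics/w1b.png

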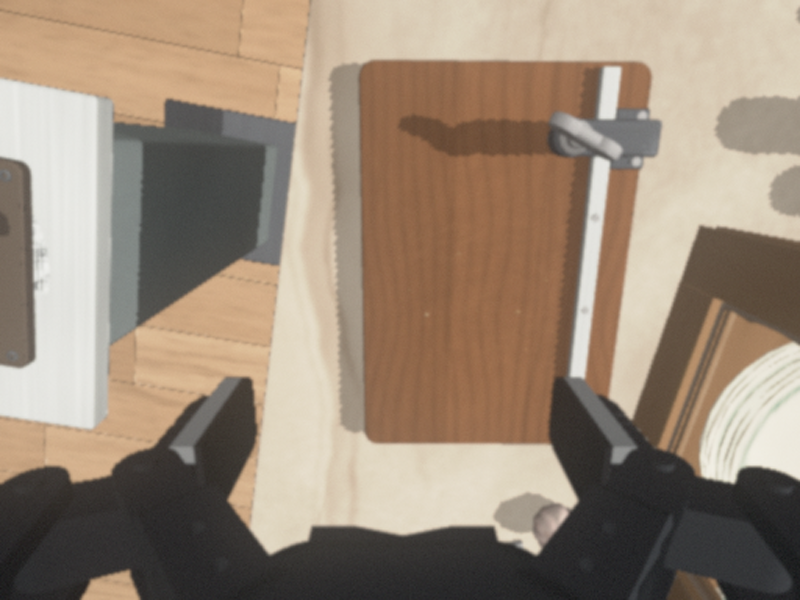

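```bash
cat > c.py <<'E'
from h import *
d=np.load('w1.npz');C=[d[k] for k in 'KRt'];im=cv2.imread('pics/w1.png').astype(float)
print('cam',-C[1].T@C[2])
g=cv2.GaussianBlur(im,(0,0),.8).mean(2)
def edge(a,b,half=7,n=40):
    a=np.array(a,float)/1.5625;b=np.array(b,float)/1.5625
    nrm=np.array([-(b-a)[1],(b-a)[0]]);nrm/=np.linalg.norm(nrm);out=[]
    o=np.arange(-half,half+.01,.25)
    for k in np.linspace(0,1,n):
        P=a+k*(b-a)+o[:,None]*nrm
        v=cv2.remap(g.astype(np.float32),P[:,0].astype(np.float32)[None],P[:,1].astype(np.float32)[None],1)[0]
        out.append(P[np.argmax(abs(np.gradient(v)))])
    out=np.array(out,np.float32); vx,vy,x0,y0=cv2.fitLine(out,cv2.DIST_HUBER,0,.01,.01).ravel()
    pr=lambda q:np.array([x0,y0])+np.dot(q-np.array([x0,y0]),[vx,vy])*np.array([vx,vy])
    return pr(a),pr(b)
def show(n,a,b,z,half=7):
    P=[bp(*C,p,z)[:2] for p in edge(a,b,half)]
    d=P[1]-P[0]; print(n,np.round(P,4).tolist(),'ang deg',round(float(np.degrees(np.arctan2(d[1],d[0]))),2))
    return P
show('near',(367,425),(362,90),.021)
show('left',(385,61),(580,62),.021)
show('right',(385,442),(540,442),.021)
show('fence face hi',(569,370),(584,200),.030)
show('fence face lo',(569,370),(584,200),.021)
show('fence back hi',(588,370),(606,200),.030)
show('fence end',(603,67),(620,67),.03,4)
print('tip',[np.round(bp(*C,np.array(p)/1.5625,.088),4) for p in [(556,120),(617,155),(585,138)]])
E
python3 c.py
```

```text
cam [0.40816883 0.16326729 0.44042916]
near [[0.4165, -0.0899], [0.3652, 0.2012]] ang deg 99.98
left [[0.3826, 0.2267], [0.5307, 0.253]] ang deg 10.08
right [[0.4398, -0.1052], [0.586, -0.0784]] ang deg 10.35
fence face hi [[0.5893, 0.0036], [0.5633, 0.1515]] ang deg 99.95
fence face lo [[0.5932, 0.0001], [0.5667, 0.1512]] ang deg 99.95
fence back hi [[0.6028, 0.0065], [0.5771, 0.1544]] ang deg 99.84
fence end [[0.5463, 0.2503], [0.5589, 0.2526]] ang deg 10.32
tip [array([0.5054, 0.2006, 0.088 ]), array([0.5522, 0.1862, 0.088 ]), array([0.5277, 0.1929, 0.088 ])]
```

```bash
python3 -c "
from h import *;s=go(.487,-.288,.25,.39)"
```

```text
t 2.95 trans [-0.516  -0.005   0.0656] twist [-4.0000e-04  0.0000e+00  1.3012e+00] mm [-387.    -3.7   49.2] deg [-0.   0.  78.1] F [ 0.8 -0.   0.8] op 1.001 ff 0.0
```

Request:
arm_command([
  {"translation":[-0.516,-0.005,0.0656],"twist":[0,0,1],"fingers":1},
  {"translation":[-0.516,-0.005,0.0656],"twist":[0,0,1],"fingers":1},
  {"translation":[-0.516,-0.005,0.0656],"twist":[0,0,1],"fingers":1},
  {"translation":[-0.516,-0.005,0.0656],"twist":[0,0,1],"fingers":1},
  {"translation":[-0.516,-0.005,0.0656],"twist":[0,0,1],"fingers":1},
])

```text
time: 3.58
eef_pos: [0.474, -0.2144, 0.2599]
tcp_rot: [0.919, 0.393, 0.0, 0.0]
contact_force: [0.4, 0.6, -0.2]
opening: 1.0
finger_force: 0.0
```

```bash
python3 -c "
from h import *;s=go(.487,-.288,.25,.39)"
```

```text
t 3.575 trans [-0.059   0.0803  0.0132] twist [ 0.0004 -0.0005  0.3993] mm [-44.2  60.2   9.9] deg [ 0. -0. 24.] F [ 0.4  0.6 -0.2] op 1.0 ff 0.0
```

Request:
arm_command([
  {"translation":[-0.059,0.08,0.013],"twist":[0,0,0.4],"fingers":1},
  {"translation":[-0.059,0.08,0.013],"twist":[0,0,0.4],"fingers":1},
  {"translation":[-0.059,0.08,0.013],"twist":[0,0,0.4],"fingers":1},
  {"translation":[-0.059,0.08,0.013],"twist":[0,0,0.4],"fingers":1},
  {"translation":[-0.059,0.08,0.013],"twist":[0,0,0.4],"fingers":1},
])

```text
time: 4.2
eef_pos: [0.487, -0.2859, 0.2503]
tcp_rot: [0.98, 0.197, -0.0, -0.0]
contact_force: [-0.2, -0.1, -0.6]
opening: 0.998
finger_force: 0.0
```

```bash
python3 w.py w2 pastry_rule bulb
```

```text
pastry_rule [([141.0, 263.0], 0.74)]
bulb [([10.0, 211.0], 0.86)]
4.2 [ 0.48700912 -0.2858762   0.25031188] [-7.10452474e-01  2.92459441e-02  1.83164474e+00  1.17134742e-05
  1.28075606e+00  4.64262150e-01]
```

View pics/w2b.png

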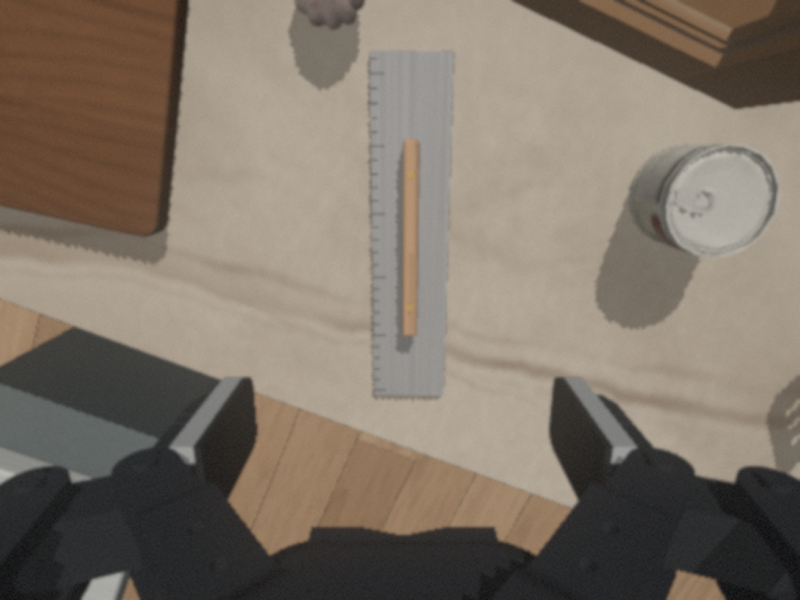

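```bash
sed -e "s/w1/w2/g" -e '/^show/d;/^print(.tip/d' c.py > c2.py; cat >> c2.py <<'E'
show('L',(374,390),(369,60),.006,4);show('R',(443,385),(453,65),.006,4)
show('far',(378,51),(448,51),.006,4);show('near',(380,397),(438,397),.006,4)
show('ribL',(404,325),(403,150),.024,3);show('ribR',(417,325),(419,150),.024,3)
show('ribfar',(406,140),(417,140),.024,3);show('ribnear',(406,335),(415,335),.024,3)
E
python3 c2.py
```

```text
cam [ 0.55249984 -0.25776816  0.39139194]
L [[0.3602, -0.309], [0.5985, -0.2103]] ang deg 22.49
R [[0.3888, -0.365], [0.6197, -0.2694]] ang deg 22.5
far [[0.6087, -0.2155], [0.6263, -0.2616]] ang deg -69.06
near [[0.3554, -0.3193], [0.3746, -0.3652]] ang deg -67.43
ribL [[0.4311, -0.3091], [0.5526, -0.259]] ang deg 22.44
ribR [[0.4352, -0.3189], [0.5567, -0.2689]] ang deg 22.39
ribfar [[0.5583, -0.2587], [0.5633, -0.2635]] ang deg -43.61
ribnear [[0.4257, -0.3139], [0.4277, -0.3207]] ang deg -73.61
```

```bash
python3 -c "
from h import *;s=go(.4924,-.2890,.06,.3927)"
```

```text
t 4.35 trans [0.0052 0.0063 0.254 ] twist [ 0.0003 -0.0001  0.0026] mm [  3.9   4.7 190.5] deg [ 0.  -0.   0.2] F [-0.3 -0.3 -0.5] op 1.0 ff 0.0
```

Request:
arm_command([
  {"translation":[0.0052,0.0063,0.254],"twist":[0,0,0.0026],"fingers":0},
  {"translation":[0.0052,0.0063,0.254],"twist":[0,0,0.0026],"fingers":0},
  {"translation":[0.0052,0.0063,0.254],"twist":[0,0,0.0026],"fingers":0},
  {"translation":[0.0052,0.0063,0.254],"twist":[0,0,0.0026],"fingers":0},
  {"translation":[0.0052,0.0063,0.254],"twist":[0,0,0.0026],"fingers":0},
])

```text
time: 4.97
eef_pos: [0.4933, -0.2903, 0.0618]
tcp_rot: [0.981, 0.195, 0.001, 0.001]
contact_force: [0.8, -0.5, 0.5]
opening: 0.497
finger_force: 0.0
```

```bash
python3 -c "
from h import *;s=go(.4924,-.2890,.0085,.3927)"
```

```text
t 4.975 trans [-0.0005 -0.0022  0.0711] twist [ 0.0023 -0.0011 -0.0009] mm [-0.4 -1.7 53.3] deg [ 0.1 -0.1 -0.1] F [ 0.8 -0.5  0.5] op 0.497 ff 0.0
```

Request:
arm_command([
  {"translation":[0,0,0.04],"twist":[0,0,0],"fingers":0},
  {"translation":[0,0,0.0687],"twist":[0,0,0],"fingers":0},
  {"translation":[0,0,0.0687],"twist":[0,0,0],"fingers":0},
])

```text
time: 5.35
eef_pos: [0.4933, -0.2904, 0.0105]
tcp_rot: [0.981, 0.195, 0.001, 0.001]
contact_force: [0.3, 0.0, -0.5]
opening: 0.5
finger_force: 0.0
```

```bash
python3 w.py w3; python3 -c "
from h import *;s=go(.4924,-.2890,.0085,.3927)"
```

```text
5.35 [ 0.49328408 -0.2903715   0.01048789] [-7.09231511e-01  3.45493158e-01  1.95579306e+00 -2.27385334e-06
  8.37367929e-01  4.69972814e-01]
t 5.4 trans [-0.0008 -0.003   0.0036] twist [ 0.0039 -0.002  -0.001 ] mm [-0.6 -2.2  2.7] deg [ 0.2 -0.1 -0.1] F [ 0.2 -1.   2.1] op 0.498 ff 0.0
```

View pics/w3b.png

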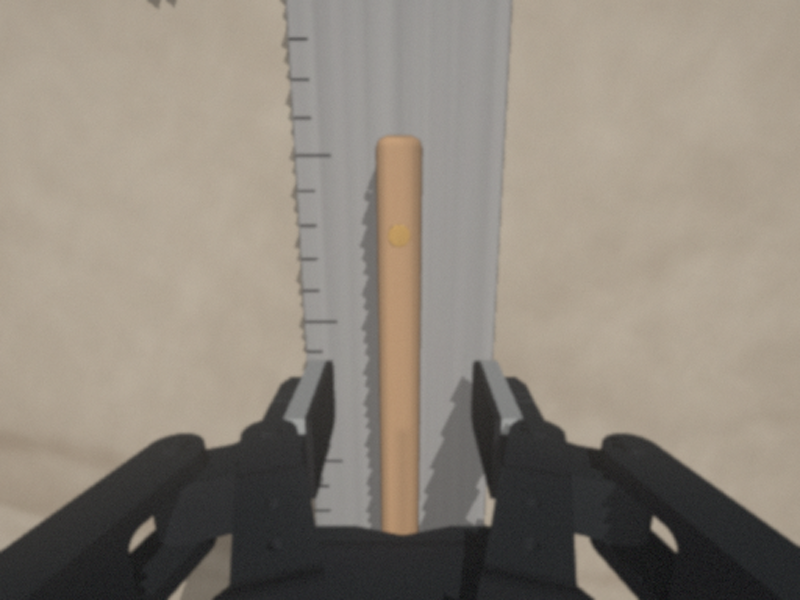

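Request:
arm_command([
  {"translation":[0,0,0.002],"twist":[0,0,0],"fingers":0},
  {"translation":[0,0,0.002],"twist":[0,0,0],"fingers":-1},
  {"translation":[0,0,0.002],"twist":[0,0,0],"fingers":-1},
  {"translation":[0,0,0.002],"twist":[0,0,0],"fingers":-1},
  {"translation":[0,0,0.002],"twist":[0,0,0],"fingers":-1},
], grip_force=70)

```text
time: 6.02
eef_pos: [0.4927, -0.2899, 0.008]
tcp_rot: [0.981, 0.195, 0.0, 0.0]
contact_force: [-1.3, 1.3, 5.0]
opening: 0.119
finger_force: 71.6
```

```bash
python3 -c "
from h import *;s=go(.4924,-.2890,.10,.3927);print(s['eef_pos'])"
```

```text
t 6.025 trans [ 1.000e-04 -1.100e-03 -1.227e-01] twist [ 0.0008 -0.0005 -0.0011] mm [  0.1  -0.8 -92. ] deg [ 0.1 -0.  -0.1] F [-1.3  1.3  5. ] op 0.119 ff 71.5968918800354
[ 0.49273598 -0.28985207  0.00800499]
```

Request:
arm_command([
  {"translation":[0,0,-0.05],"twist":[0,0,0],"fingers":-1},
  {"translation":[0,0,-0.12],"twist":[0,0,0],"fingers":-1},
  {"translation":[0,0,-0.15],"twist":[0,0,0],"fingers":-1},
])

```text
time: 6.4
eef_pos: [0.4931, -0.2902, 0.1219]
tcp_rot: [0.981, 0.195, 0.001, 0.002]
contact_force: [1.2, -0.3, -2.4]
opening: 0.119
finger_force: 70.5
```

```bash
python3 -c "
from h import *;s=go(.4709,.0708,.12,1.7453);print(s['eef_pos'])"
```

```text
t 6.4 trans [ 0.1564 -0.4563  0.0012] twist [ 4.1000e-03  9.0000e-04 -1.2928e+00] mm [ 117.3 -342.2    0.9] deg [  0.2   0.1 -77.6] F [ 1.2 -0.3 -2.4] op 0.119 ff 70.5120599269867
[ 0.49307583 -0.29024334  0.12192179]
```

Request:
arm_command([
  {"translation":[0.0196,-0.057,0],"twist":[0,0,-0.16],"fingers":-1},
  {"translation":[0.039,-0.114,0],"twist":[0,0,-0.32],"fingers":-1},
  {"translation":[0.0587,-0.171,0],"twist":[0,0,-0.48],"fingers":-1},
  {"translation":[0.078,-0.228,0],"twist":[0,0,-0.64],"fingers":-1},
  {"translation":[0.098,-0.285,0],"twist":[0,0,-0.8],"fingers":-1},
])

```text
time: 7.02
eef_pos: [0.4774, -0.0622, 0.1183]
tcp_rot: [0.816, 0.579, -0.0, -0.001]
contact_force: [0.7, -0.2, -2.5]
opening: 0.117
finger_force: 70.4
```

```bash
python3 -c "
from h import *;s=go(.4709,.0708,.12,1.7453);print(s['eef_pos'])"
```

```text
t 7.025 trans [ 0.1645 -0.0668 -0.0022] twist [-0.0015 -0.0005 -0.4879] mm [123.4 -50.1  -1.7] deg [ -0.1  -0.  -29.3] F [ 0.7 -0.2 -2.5] op 0.117 ff 70.40148496627808
[ 0.47744214 -0.06220199  0.11825033]
```

Request:
arm_command([
  {"translation":[0.055,-0.022,0],"twist":[0,0,-0.163],"fingers":-1},
  {"translation":[0.11,-0.044,0],"twist":[0,0,-0.325],"fingers":-1},
  {"translation":[0.1645,-0.0668,0],"twist":[0,0,-0.488],"fingers":-1},
  {"translation":[0.1645,-0.0668,0.03],"twist":[0,0,-0.488],"fingers":-1},
  {"translation":[0.1645,-0.0668,0.03],"twist":[0,0,-0.488],"fingers":-1},
])

```text
time: 7.65
eef_pos: [0.4701, 0.0698, 0.0943]
tcp_rot: [0.644, 0.765, -0.002, -0.002]
contact_force: [-0.1, 0.4, -2.4]
opening: 0.12
finger_force: 70.3
```

```bash
python3 w.py w4; python3 -c "
from h import *;s=go(.4709,.0708,.035,1.7453);print(s['eef_pos'])"
```

```text
7.65 [0.47009397 0.06982187 0.09425307] [-6.63956781e-02  1.06235794e-02  2.15901673e+00 -2.06444293e-04
  9.78155730e-01 -2.36898538e-01]
t 7.7 trans [0.002  0.0002 0.0806] twist [-0.0034 -0.0007 -0.0047] mm [ 1.5  0.1 60.4] deg [-0.2 -0.  -0.3] F [ 0.1  0.4 -2.3] op 0.12 ff 70.27667284011841
[0.471238   0.06932255 0.09541546]
```

View pics/w4b.png

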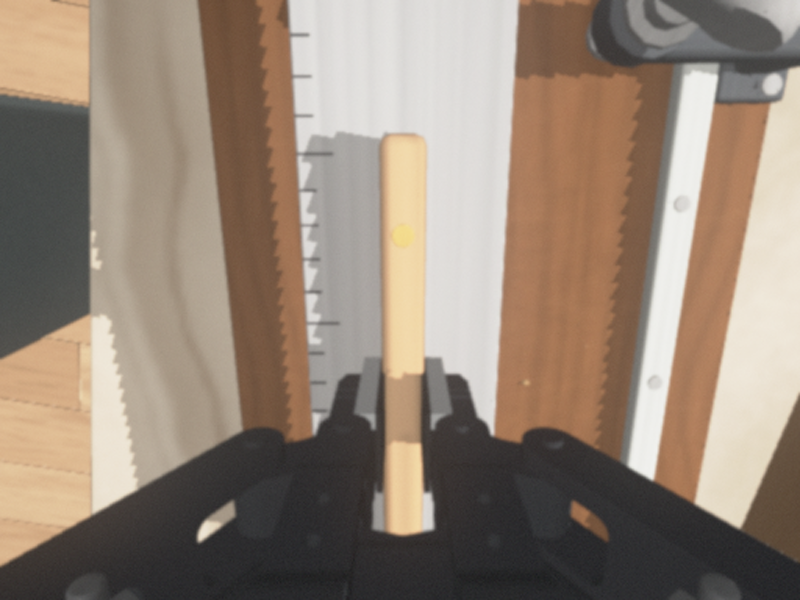

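```bash
sed -e "s/w1/w4/g" -e '/^show/d;/^print(.tip/d' c.py > c4.py; cat >> c4.py <<'E'
z=.0945-.002
show('L',(304,250),(292,20),z,4);show('R',(500,360),(516,30),z,4)
show('fence',(628,440),(676,80),.03,3);show('fenceback',(665,440),(716,90),.03,3)
show('ribL',(385,340),(381,150),z+.018,3);show('ribR',(425,340),(427,150),z+.018,3)
show('rulefence',(628,440),(676,80),.021,3)
E
python3 c4.py
```

```text
cam [0.45893341 0.14046372 0.23542292]
L [[0.4339, 0.1078], [0.4236, 0.1671]] ang deg 99.89
R [[0.4976, 0.0839], [0.4819, 0.1748]] ang deg 99.77
fence [[0.5851, 0.0301], [0.5578, 0.1834]] ang deg 100.11
fenceback [[0.5981, 0.0331], [0.5715, 0.1825]] ang deg 100.07
ribL [[0.4619, 0.0914], [0.4536, 0.1396]] ang deg 99.8
ribR [[0.4722, 0.0932], [0.4639, 0.1414]] ang deg 99.77
rulefence [[0.5906, 0.0253], [0.5621, 0.1852]] ang deg 100.11
```

Request:
arm_command([
  {"translation":[0.001,0,0.04],"twist":[-0.003,0,-0.006],"fingers":-1},
  {"translation":[0.001,0,0.078],"twist":[-0.003,0,-0.006],"fingers":-1},
  {"translation":[0.001,0,0.078],"twist":[-0.003,0,-0.006],"fingers":-1},
  {"translation":[0.001,0,0.078],"twist":[-0.003,0,-0.006],"fingers":-1},
])

```text
time: 8.2
eef_pos: [0.4737, 0.0694, 0.0396]
tcp_rot: [0.643, 0.766, 0.002, 0.002]
contact_force: [0.5, -0.6, -2.4]
opening: 0.119
finger_force: 70.3
```

```bash
python3 -c "
from h import *;s=go(.4709,.0708,.030,1.7453);print(s['eef_pos'])"
```

```text
t 8.2 trans [ 0.0025 -0.0034  0.0127] twist [0.0049 0.0005 0.0003] mm [ 1.8 -2.6  9.5] deg [0.3 0.  0. ] F [ 0.5 -0.6 -2.4] op 0.119 ff 70.25131702423096
[0.47368775 0.06942401 0.0395584 ]
```

Request:
arm_command([
  {"translation":[0.001,0,0.006],"twist":[0.002,0,0],"fingers":-1},
  {"translation":[0.001,0,0.0113],"twist":[0.002,0,0],"fingers":-1},
  {"translation":[0.001,0,0.0113],"twist":[0.002,0,0],"fingers":-1},
])

```text
time: 8.57
eef_pos: [0.4723, 0.0707, 0.0297]
tcp_rot: [0.642, 0.766, 0.0, 0.0]
contact_force: [-0.2, 0.3, -2.8]
opening: 0.118
finger_force: 70.3
```

```bash
python3 -c "
from h import *;s=go(.5447,.0839,.030,1.7453);print(s['eef_pos'])"
```

```text
t 8.575 trans [ 0.0004  0.0981 -0.0003] twist [ 0.0007 -0.      0.0012] mm [ 0.3 73.6 -0.2] deg [ 0.  -0.   0.1] F [-0.2  0.3 -2.8] op 0.118 ff 70.30728220939636
[0.47228011 0.07070075 0.02970912]
```

Request:
arm_command([
  {"translation":[0,0.015,0],"twist":[0,0,0],"fingers":-1},
  {"translation":[0,0.035,0],"twist":[0,0,0],"fingers":-1},
  {"translation":[0,0.055,0],"twist":[0,0,0],"fingers":-1},
  {"translation":[0,0.075,0],"twist":[0,0,0],"fingers":-1},
  {"translation":[0,0.085,0],"twist":[0,0,0],"fingers":-1},
])

```text
time: 9.2
eef_pos: [0.5366, 0.082, 0.0299]
tcp_rot: [0.642, 0.766, 0.001, 0.001]
contact_force: [-0.4, -1.3, -2.8]
opening: 0.116
finger_force: 70.4
```

```bash
python3 -c "
from h import *;s=go(.5447,.0839,.029,1.7453);print(s['eef_pos'])"
```

```text
t 9.2 trans [0.0007 0.011  0.0013] twist [0.0016 0.0001 0.0013] mm [0.5 8.3 0.9] deg [0.1 0.  0.1] F [-0.4 -1.3 -2.8] op 0.116 ff 70.36353349685669
[0.53663048 0.08195375 0.0299354 ]
```

Slowly forward to contact with the fence.

Request:
arm_command([
  {"translation":[0,0.005,0.0005],"twist":[0,0,0],"fingers":-1},
  {"translation":[0,0.009,0.001],"twist":[0,0,0],"fingers":-1},
  {"translation":[0,0.0125,0.001],"twist":[0,0,0],"fingers":-1},
  {"translation":[0,0.0125,0.001],"twist":[0,0,0],"fingers":-1},
])

```text
time: 9.7
eef_pos: [0.5446, 0.0835, 0.0291]
tcp_rot: [0.642, 0.766, 0.001, 0.001]
contact_force: [-0.1, 0.3, -2.5]
opening: 0.119
finger_force: 70.5
```

```bash
python3 -c "
from h import *;s=go(.5447,.0839,.029,1.7453);print(s['eef_pos'])"
```

```text
t 9.7 trans [0.0006 0.0002 0.0002] twist [0.0016 0.0001 0.0011] mm [0.4 0.2 0.1] deg [0.1 0.  0.1] F [-0.1  0.3 -2.5] op 0.119 ff 70.46826124191284
[0.54458983 0.08345003 0.02911997]
```

Request:
arm_command([
  {"translation":[0,0.0015,0.0005],"twist":[0,0,0],"fingers":-1},
  {"translation":[0,0.003,0.0005],"twist":[0,0,0],"fingers":-1},
  {"translation":[0,0.003,0.0005],"twist":[0,0,0],"fingers":-1},
])

```text
time: 10.07
eef_pos: [0.5455, 0.0837, 0.029]
tcp_rot: [0.642, 0.766, -0.001, -0.001]
contact_force: [-6.2, -1.3, 5.1]
opening: 0.119
finger_force: 71.4
```

```bash
python3 -c "
from h import *;s=go(.5447,.0839,.029,1.7453);print(s['eef_pos'])"
```

```text
t 10.075 trans [ 0.0004 -0.0011  0.0001] twist [-0.0023 -0.0004  0.0009] mm [ 0.3 -0.8  0. ] deg [-0.1 -0.   0.1] F [-6.2 -1.3  5.1] op 0.119 ff 71.42870306968689
[0.54552762 0.08374823 0.02904249]
```

Request:
arm_command([
  {"translation":[0,0.001,0],"twist":[0,0,0],"fingers":-1},
  {"translation":[0,0.001,0],"twist":[0,0,0],"fingers":-0.45},
  {"translation":[0,0,0],"twist":[0,0,0],"fingers":-0.45},
  {"translation":[0,0,0],"twist":[0,0,0],"fingers":-0.45},
])

```text
time: 10.58
eef_pos: [0.5472, 0.0839, 0.029]
tcp_rot: [0.642, 0.766, 0.001, 0.001]
contact_force: [0.2, -1.3, -0.8]
opening: 0.28
finger_force: 0.0
```

```bash
python3 -c "
from h import *;s=go(.5447,.0839,.029,1.7453);print(s['eef_pos'])"
```

```text
t 10.575 trans [ 0.0006 -0.0033  0.    ] twist [0.0024 0.0002 0.0012] mm [ 0.5 -2.5  0. ] deg [0.1 0.  0.1] F [ 0.2 -1.3 -0.8] op 0.28 ff 0.0
[0.54723163 0.08387219 0.02903103]
```

Request:
arm_command([
  {"translation":[0,-0.0015,0],"twist":[0,0,0],"fingers":-0.45},
  {"translation":[0,-0.002,-0.03],"twist":[0,0,0],"fingers":-0.45},
  {"translation":[-0.05,-0.05,-0.11],"twist":[0,0,0],"fingers":-0.45},
  {"translation":[-0.08,-0.08,-0.19],"twist":[0,0,0],"fingers":0.2},
  {"translation":[-0.08,-0.08,-0.23],"twist":[0,0,0],"fingers":0.2},
])

```text
time: 11.2
eef_pos: [0.497, 0.0132, 0.2028]
tcp_rot: [0.643, 0.766, 0.0, 0.001]
contact_force: [0.8, -0.5, -0.8]
opening: 0.599
finger_force: 0.0
```

Request:
arm_command([
  {"translation":[0,0,0],"twist":[0,0,0],"fingers":0.2},
  {"translation":[0,0,0],"twist":[0,0,0],"fingers":0.2},
])

```text
time: 11.45
eef_pos: [0.4975, 0.0143, 0.2006]
tcp_rot: [0.642, 0.766, 0.0, 0.0]
contact_force: [-0.8, -0.1, 0.3]
opening: 0.598
finger_force: 0.0
```

```bash
python3 w.py w5 thumb_grip
```

```text
thumb_grip [([112.0, 316.0], 0.49)]
11.45 [0.49752103 0.01433792 0.20063405] [-1.75545722e-01 -8.27353928e-02  2.03423448e+00  4.64025569e-04
  1.18959617e+00 -3.51341505e-01]
```

View pics/w5b.png

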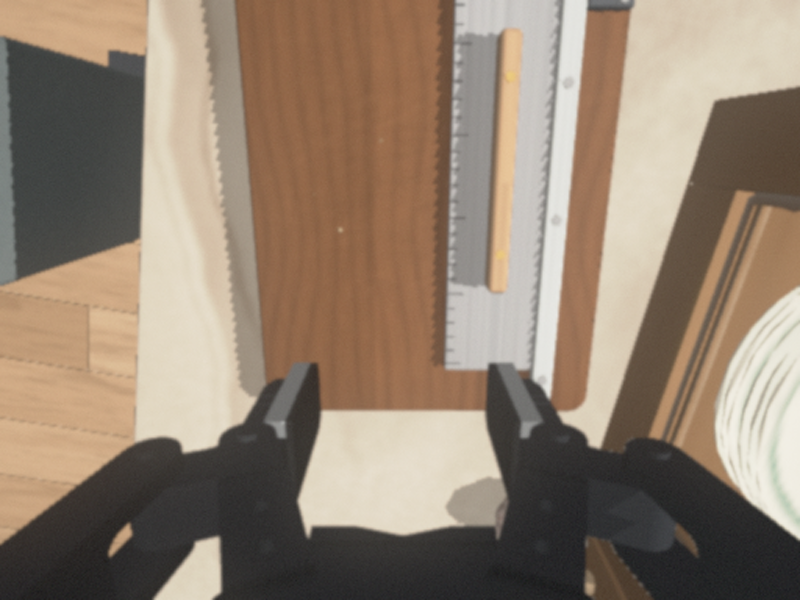

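```bash
sed -e "s/w1/w5/g" -e '/^show/d;/^print(.tip/d' c.py > c5.py; cat >> c5.py <<'E'
show('ruleL',(445,350),(454,20),.027,4)
show('rule end',(452,370),(525,370),.027,4)
show('rule/fence',(532,355),(558,20),.030,4)
show('fence back',(553,370),(585,20),.030,4)
show('ribL',(489,280),(502,40),.045,3);show('ribR',(506,280),(521,40),.045,3)
E
python3 c5.py;python3 -c "
from h import *;s=go(.47,.12,.28,1.7453);print(s['eef_pos'])"
```

```text
cam [0.48504544 0.08490485 0.34173162]
ruleL [[0.5364, -0.0387], [0.5015, 0.1596]] ang deg 100.0
rule end [[0.5441, -0.0521], [0.5926, -0.0403]] ang deg 13.67
rule/fence [[0.596, -0.0306], [0.5611, 0.1694]] ang deg 99.89
fence back [[0.611, -0.039], [0.5738, 0.1718]] ang deg 100.02
ribL [[0.5516, 0.0186], [0.5285, 0.1504]] ang deg 99.97
ribR [[0.5585, 0.0202], [0.5397, 0.1523]] ang deg 98.1
t 11.55 trans [ 0.1447 -0.0109 -0.1076] twist [-0.0022 -0.0012  0.0015] mm [108.5  -8.2 -80.7] deg [-0.1 -0.1  0.1] F [ 0.7 -0.3  0.3] op 0.604 ff 0.0
[0.49687351 0.01466938 0.19914692]
```

```bash
python3 -c "
from h import *;s=go(.525,.125,.22,1.7453);print(s['eef_pos'])"
```

```text
t 11.55 trans [ 0.1383  0.0626 -0.0278] twist [-0.0022 -0.0012  0.0015] mm [103.7  47.  -20.8] deg [-0.1 -0.1  0.1] F [ 0.7 -0.3  0.3] op 0.604 ff 0.0
[0.49687351 0.01466938 0.19914692]
```

Request:
arm_command([
  {"translation":[0.06,0.03,-0.0278],"twist":[0,0,0],"fingers":0.2},
  {"translation":[0.1383,0.0626,-0.0278],"twist":[0,0,0],"fingers":0.2},
  {"translation":[0.1383,0.0626,-0.0278],"twist":[0,0,0],"fingers":0.2},
  {"translation":[0.1383,0.0626,-0.0278],"twist":[0,0,0],"fingers":0.2},
  {"translation":[0.1383,0.0626,-0.0278],"twist":[0,0,0],"fingers":0.2},
])

```text
time: 12.18
eef_pos: [0.5255, 0.1237, 0.2209]
tcp_rot: [0.643, 0.766, -0.0, -0.0]
contact_force: [-0.3, 0.0, 0.9]
opening: 0.597
finger_force: 0.0
```

```bash
python3 w.py w6 thumb_grip clamp_screw
```

```text
thumb_grip [([102.0, 273.0], 0.73)]
clamp_screw [([100.0, 272.0], 0.91)]
12.175 [0.52545956 0.12369752 0.22094212] [ 4.32363247e-02 -2.70732110e-03  1.91860264e+00 -1.27592032e-04
  1.22675373e+00 -1.31284940e-01]
```

View pics/w6b.png

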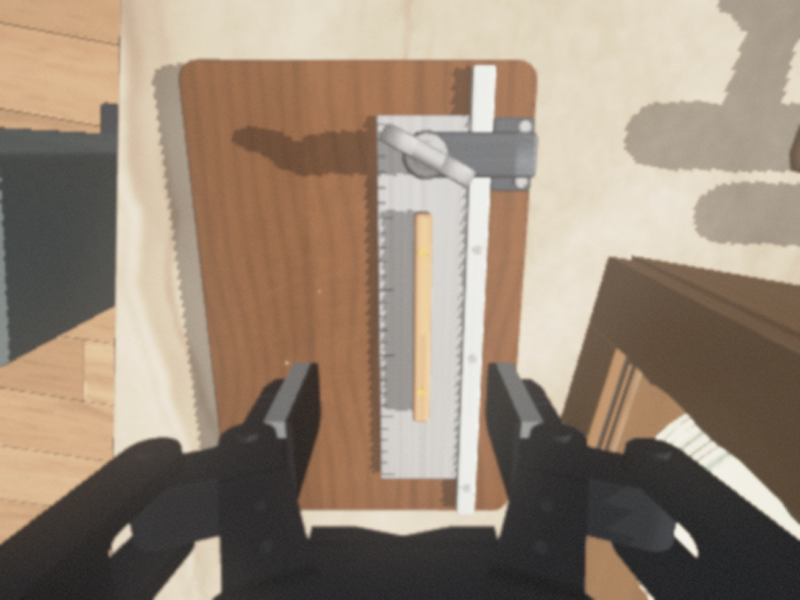

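```bash
sed -e "s/w1/w6/g" -e '/^show/d;/^print(.tip/d' c.py > c6.py; cat >> c6.py <<'E'
show('up',(398,131),(466,169),.103,2.5);show('lo',(392,142),(458,181),.103,2.5)
show('up',(398,131),(466,169),.09,2.5)
print([np.round(bp(*C,np.array(p)/1.5625,.1),4) for p in [(383,130),(474,180),(428.5,155)]])
b=cv2.imread('pics/w6.png')[65:135,230:320];cv2.imwrite('pics/w6c.png',cv2.resize(b,(720,560),interpolation=cv2.INTER_CUBIC))
E
python3 c6.py
```

```text
cam [0.51328832 0.19434934 0.36202449]
up [[0.5094, 0.2031], [0.5465, 0.1921]] ang deg -16.59
lo [[0.5069, 0.1964], [0.5433, 0.1841]] ang deg -18.57
up [[0.5092, 0.2036], [0.5482, 0.1919]] ang deg -16.59
[array([0.5017, 0.2019, 0.1   ]), array([0.5517, 0.186 , 0.1   ]), array([0.5263, 0.194 , 0.1   ])]
```

View pics/w6c.png

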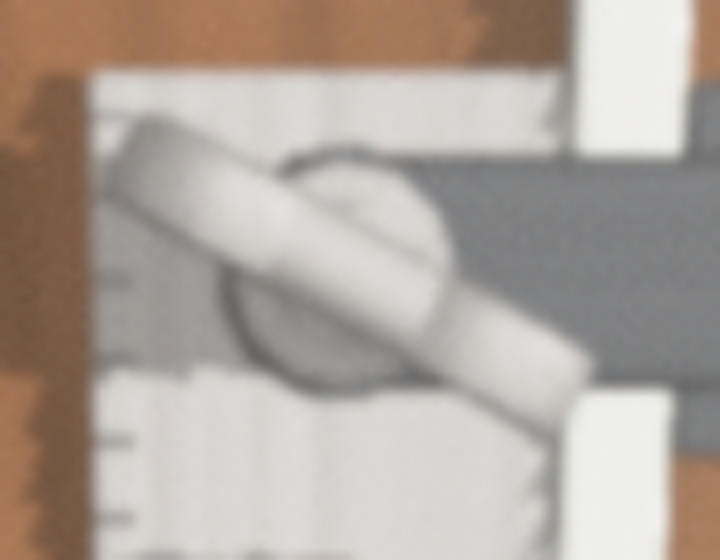

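```bash
python3 -c "
from h import *;s=go(.5275,.194,.15,2.836);print(s['eef_pos'])"
```

```text
t 12.325 trans [0.0921 0.0183 0.0958] twist [ 5.000e-04  4.000e-04 -1.042e+00] mm [69.1 13.7 71.8] deg [  0.    0.  -62.5] F [0.7 0.5 0. ] op 0.6 ff 0.0
[0.52588128 0.12355891 0.22184005]
```

Request:
arm_command([
  {"translation":[0.0921,0.0183,0.0958],"twist":[0,0,-1],"fingers":0.1},
  {"translation":[0.0921,0.0183,0.0958],"twist":[0,0,-1],"fingers":0.1},
  {"translation":[0.0921,0.0183,0.0958],"twist":[0,0,-1],"fingers":0.1},
  {"translation":[0.0921,0.0183,0.0958],"twist":[0,0,-1],"fingers":0.1},
  {"translation":[0.0921,0.0183,0.0958],"twist":[0,0,-1],"fingers":0.1},
])

```text
time: 12.95
eef_pos: [0.5276, 0.1943, 0.1502]
tcp_rot: [0.224, 0.975, 0.0, 0.0]
contact_force: [-1.1, -0.3, -0.2]
opening: 0.549
finger_force: 0.0
```

Request:
arm_command([
  {"translation":[0,0,0],"twist":[0,0,-0.2],"fingers":0.1},
  {"translation":[0,0,0],"twist":[0,0,-0.2],"fingers":0.1},
  {"translation":[0,0,0],"twist":[0,0,-0.2],"fingers":0.1},
])

```text
time: 13.32
eef_pos: [0.5276, 0.1946, 0.1503]
tcp_rot: [0.125, 0.992, 0.0, 0.001]
contact_force: [0.3, 0.5, 0.3]
opening: 0.548
finger_force: 0.0
```

```bash
python3 w.py w7; python3 -c "
from h import *;s=go(.5275,.194,.08,2.836);print(s['eef_pos'])"
```

```text
13.325 [0.52755938 0.19458792 0.15031353] [ 1.72945764e-01  1.20761623e-01  1.92566449e+00  3.11477028e-07
  1.09402287e+00 -1.14660808e+00]
t 13.375 trans [-0.     -0.0009  0.0938] twist [0.0005 0.001  0.0523] mm [-0.  -0.7 70.3] deg [0.  0.1 3.1] F [ 0.5  0.2 -0. ] op 0.547 ff 0.0
[0.52756271 0.19467864 0.1503196 ]
```

View pics/w7b.png

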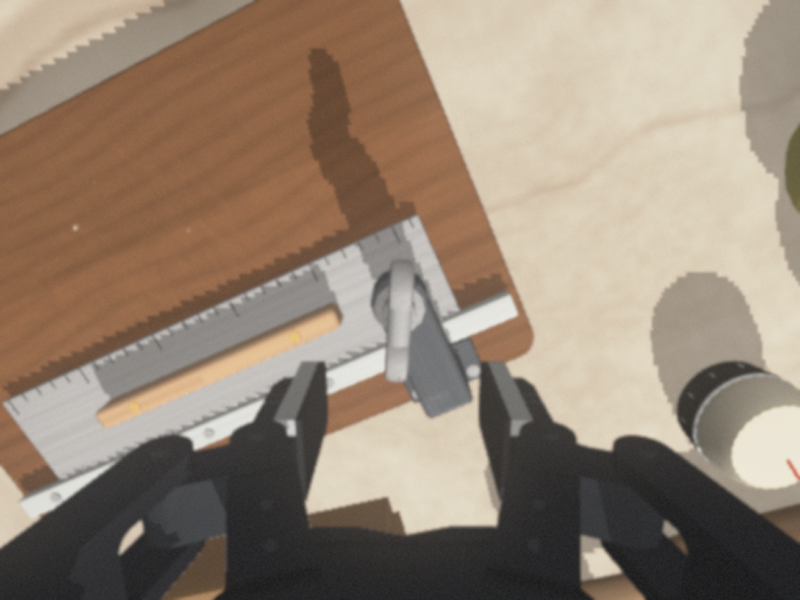

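```bash
sed -e "s/w1/w7/g" -e '/^show/d;/^print(.tip/d' c.py > c7.py; cat >> c7.py <<'E'
show('L',(389,370),(392,285),.103,2.5);show('R',(408,370),(412,285),.103,2.5)
print([np.round(bp(*C,np.array(p)/1.5625,.1),4) for p in [(400,262),(397,380)]])
E
python3 c7.py
```

```text
cam [0.458658   0.21293666 0.29132053]
L [[0.5416, 0.1853], [0.5069, 0.196]] ang deg 162.84
R [[0.5436, 0.1932], [0.5089, 0.2035]] ang deg 163.49
[array([0.4996, 0.2015, 0.1   ]), array([0.5484, 0.1876, 0.1   ])]
```

Request:
arm_command([
  {"translation":[0.0015,-0.001,0.04],"twist":[0,0,0.043],"fingers":0.1},
  {"translation":[0.0015,-0.001,0.075],"twist":[0,0,0.043],"fingers":0.1},
  {"translation":[0.0015,-0.001,0.0935],"twist":[0,0,0.043],"fingers":0.1},
  {"translation":[0.0015,-0.001,0.0935],"twist":[0,0,0.043],"fingers":0.1},
])

```text
time: 13.88
eef_pos: [0.5256, 0.1944, 0.0791]
tcp_rot: [0.146, 0.989, -0.0, -0.001]
contact_force: [0.9, 0.0, 0.5]
opening: 0.551
finger_force: 0.0
```

```bash
python3 -c "
from h import *;s=go(.5263,.1942,.08,2.845);print(s['eef_pos'])"
```

```text
t 13.875 trans [-0.001   0.     -0.0012] twist [-0.0006 -0.0011  0.0026] mm [-0.7  0.  -0.9] deg [-0.  -0.1  0.2] F [0.9 0.  0.5] op 0.551 ff 0.0
[0.52558199 0.19438588 0.07913621]
```

Close gently.

Request:
arm_command([
  {"translation":[0,0,0],"twist":[0,0,0],"fingers":-1},
  {"translation":[0,0,0],"twist":[0,0,0],"fingers":-1},
  {"translation":[0,0,0],"twist":[0,0,0],"fingers":-1},
  {"translation":[0,0,0],"twist":[0,0,0],"fingers":-1},
  {"translation":[0,0,0],"twist":[0,0,0],"fingers":-1},
], grip_force=25)

```text
time: 14.5
eef_pos: [0.5269, 0.1933, 0.0818]
tcp_rot: [0.145, 0.989, -0.001, 0.001]
contact_force: [-3.0, -4.6, 4.7]
opening: 0.106
finger_force: 45.6
```

```bash
python3 -c "
from h import *;s=go(.5263,.1942,.08,2.845);print(s['eef_pos'],s['wrist_torque'])"
```

```text
t 14.5 trans [0.0011 0.001  0.0025] twist [-0.0022  0.0024  0.0044] mm [0.8 0.7 1.8] deg [-0.1  0.1  0.3] F [-3.  -4.6  4.7] op 0.106 ff 45.646162927150726
[0.52687557 0.19328278 0.08184517] [-0.90913589  0.39275099 -0.00146445]
```

Request:
arm_command([
  {"translation":[0,0,-0.004],"twist":[0,0,0],"fingers":-1},
  {"translation":[0,0,-0.004],"twist":[0,0,0],"fingers":-1},
  {"translation":[0,0,-0.004],"twist":[0,0,0],"fingers":-1},
])

```text
time: 14.88
eef_pos: [0.5265, 0.1934, 0.0824]
tcp_rot: [0.146, 0.989, -0.001, 0.001]
contact_force: [2.2, -4.1, -4.9]
opening: 0.112
finger_force: 42.6
```

```bash
python3 -c "
from h import *;s=go(.5263,.1942,.08,2.845);print(s['eef_pos'],s['wrist_torque'])"
```

```text
t 14.875 trans [0.0006 0.001  0.0032] twist [-0.0013  0.0024  0.0037] mm [0.4 0.7 2.4] deg [-0.1  0.1  0.2] F [ 2.2 -4.1 -4.9] op 0.112 ff 42.58968561887741
[0.52649992 0.19337681 0.08238125] [-0.8435814  -0.46254424 -0.00145232]
```

Request:
arm_command([
  {"translation":[0,-0.0008,0.0023],"twist":[0,0,0.16],"fingers":-1},
  {"translation":[0,-0.0008,0.0027],"twist":[0,0,0.33],"fingers":-1},
  {"translation":[0,-0.0008,0.0031],"twist":[0,0,0.5],"fingers":-1},
  {"translation":[0,-0.0008,0.0035],"twist":[0,0,0.667],"fingers":-1},
  {"translation":[0,-0.0008,0.0039],"twist":[0,0,0.833],"fingers":-1},
])

```text
time: 15.5
eef_pos: [0.5265, 0.1931, 0.0808]
tcp_rot: [0.552, 0.834, -0.0, 0.001]
contact_force: [-0.9, -5.1, 0.7]
opening: 0.11
finger_force: 43.7
```

```bash
cat > q.py <<'E'
from h import *
s=go(.5263,.1935,.08,.1745);R=Ro.from_quat(s["tcp_rot"]).as_matrix();print(s['eef_pos'],'yaw',np.degrees(np.arctan2(R[1,0],R[0,0])),'tq',R.T@s['wrist_torque'],s['wrist_torque'],'q',s['qpos'][5])
E
python3 q.py
```

```text
t 15.5 trans [ 0.0005 -0.      0.0011] twist [2.4000e-03 8.0000e-04 1.7156e+00] mm [ 0.4 -0.   0.8] deg [1.000e-01 0.000e+00 1.029e+02] F [-0.9 -5.1  0.7] op 0.11 ff 43.739351481199265
[0.52645979 0.193128   0.0808306 ] yaw 112.93175283020629 tq [ 0.3290972  -0.70636449 -0.02339187] [-0.77880344  0.02790286  0.02212623] q -0.2273150425333509
```

Request:
arm_command([
  {"translation":[-0.001,-0.0004,0.0004],"twist":[0,0,0.16],"fingers":-1},
  {"translation":[-0.001,-0.0004,0.0008],"twist":[0,0,0.33],"fingers":-1},
  {"translation":[-0.001,-0.0004,0.0012],"twist":[0,0,0.5],"fingers":-1},
  {"translation":[-0.001,-0.0004,0.0016],"twist":[0,0,0.667],"fingers":-1},
  {"translation":[-0.001,-0.0004,0.0019],"twist":[0,0,0.833],"fingers":-1},
])

```text
time: 16.12
eef_pos: [0.5262, 0.193, 0.0794]
tcp_rot: [0.853, 0.522, 0.0, 0.0]
contact_force: [-0.5, -2.8, 1.2]
opening: 0.111
finger_force: 43.8
```

```bash
python3 q.py
```

```text
t 16.125 trans [ 0.0007 -0.0002 -0.0008] twist [ 9.000e-04 -6.000e-04  8.822e-01] mm [ 0.5 -0.2 -0.6] deg [ 0.1 -0.  52.9] F [-0.5 -2.8  1.2] op 0.111 ff 43.78829687833786
[0.52619834 0.19295917 0.07942478] yaw 62.928313918315915 tq [-0.05162888 -0.54703467 -0.03348153] [-0.51063114  0.20299792  0.03288113] q 0.643563603996033
```

Request:
arm_command([
  {"translation":[0,0,0.0004],"twist":[0,0,0.16],"fingers":-1},
  {"translation":[0,0,0.0008],"twist":[0,0,0.33],"fingers":-1},
  {"translation":[0,0,0.0012],"twist":[0,0,0.5],"fingers":-1},
  {"translation":[0,0,0.0016],"twist":[0,0,0.66],"fingers":-1},
  {"translation":[0,0,0.0019],"twist":[0,0,0.78],"fingers":-1},
])

```text
time: 16.75
eef_pos: [0.5261, 0.1932, 0.0785]
tcp_rot: [0.99, 0.141, 0.0, 0.0]
contact_force: [-2.6, -2.2, 2.7]
opening: 0.108
finger_force: 44.3
```

```bash
python3 q.py
```

```text
t 16.75 trans [ 0.0004 -0.0004 -0.002 ] twist [ 0.0003 -0.0005  0.1037] mm [ 0.3 -0.3 -1.5] deg [ 0.  -0.   6.2] F [-2.6 -2.2  2.7] op 0.108 ff 44.33346748352051
[0.52612114 0.19316213 0.07849405] yaw 16.22014210251937 tq [-0.28842726 -0.54953422 -0.09881901] [-0.43050111  0.44710925  0.09851625] q 1.4588281026817893
```

Request:
arm_command([
  {"translation":[0,0,0.0001],"twist":[0,0,0.05],"fingers":-1},
  {"translation":[0,0,0.0002],"twist":[0,0,0.1],"fingers":-1},
  {"translation":[0,0,0.0003],"twist":[0,0,0.13],"fingers":-1},
  {"translation":[0,0,0.0003],"twist":[0,0,0.13],"fingers":-1},
])

```text
time: 17.25
eef_pos: [0.5262, 0.1932, 0.0785]
tcp_rot: [0.997, 0.076, 0.0, 0.0]
contact_force: [-2.4, -2.1, 6.4]
opening: 0.104
finger_force: 45.0
```

```bash
python3 q.py
```

```text
t 17.25 trans [ 0.0002 -0.0003 -0.002 ] twist [ 0.0006 -0.0006 -0.0206] mm [ 0.2 -0.3 -1.5] deg [ 0.  -0.  -1.2] F [-2.4 -2.1  6.4] op 0.104 ff 45.020273476839066
[0.52617169 0.19322011 0.07846339] yaw 8.760824711307 tq [-0.33891285 -0.69747671 -0.40335981] [-0.44149185  0.63791514  0.40272081] q 1.5895257178597175
```

Request:
arm_command([
  {"translation":[0,0,-0.0005],"twist":[0,0,0.05],"fingers":-1},
  {"translation":[0,0,-0.0005],"twist":[0,0,0.08],"fingers":-1},
  {"translation":[0,0,-0.0005],"twist":[0,0,0.08],"fingers":-1},
  {"translation":[0,0,-0.0005],"twist":[0,0,0.08],"fingers":-1},
])

```text
time: 17.75
eef_pos: [0.5262, 0.1932, 0.0786]
tcp_rot: [0.999, 0.036, 0.001, 0.001]
contact_force: [-2.8, -1.9, 5.6]
opening: 0.11
finger_force: 67.5
```

```bash
python3 q.py
```

```text
t 17.75 trans [ 0.0002 -0.0004 -0.0019] twist [ 0.0015 -0.001  -0.097 ] mm [ 0.1 -0.3 -1.4] deg [ 0.1 -0.1 -5.8] F [-2.8 -1.9  5.6] op 0.11 ff 67.52558997832239
[0.52620965 0.19319831 0.07857084] yaw 4.175734888091735 tq [-0.30432446 -0.65564236 -1.32797014] [-0.35290119  0.63363078  1.326634  ] q 1.6706626442716528
```

Request:
arm_command([
  {"translation":[0,0,-0.0002],"twist":[0,0,-0.15],"fingers":-1},
  {"translation":[0,0,-0.0006],"twist":[0,0,-0.32],"fingers":-1},
  {"translation":[0,0,-0.001],"twist":[0,0,-0.49],"fingers":-1},
  {"translation":[0,0,-0.0014],"twist":[0,0,-0.66],"fingers":-1},
  {"translation":[0,0,-0.0018],"twist":[0,0,-0.83],"fingers":-1},
])

```text
time: 18.38
eef_pos: [0.5262, 0.193, 0.0791]
tcp_rot: [0.892, 0.453, 0.0, 0.0]
contact_force: [-0.7, -2.1, 3.0]
opening: 0.107
finger_force: 44.1
```

```bash
python3 q.py
```

```text
t 18.375 trans [ 0.0006 -0.0002 -0.0012] twist [ 2.00e-04 -9.00e-04  7.31e-01] mm [ 0.5 -0.2 -0.9] deg [ 0.  -0.1 43.9] F [-0.7 -2.1  3. ] op 0.107 ff 44.09961819648743
[0.52617005 0.19302853 0.07912014] yaw 53.860987583855135 tq [-0.0754421  -0.61998515  0.05262883] [-0.54513842  0.30472591 -0.05300114] q 0.8011229049844149
```

Another 46.5° to yaw ≈100°, then hold.

Request:
arm_command([
  {"translation":[0,0,-0.0004],"twist":[0,0,-0.16],"fingers":-1},
  {"translation":[0,0,-0.0008],"twist":[0,0,-0.33],"fingers":-1},
  {"translation":[0,0,-0.0012],"twist":[0,0,-0.5],"fingers":-1},
  {"translation":[0,0,-0.0016],"twist":[0,0,-0.66],"fingers":-1},
  {"translation":[0,0,-0.0019],"twist":[0,0,-0.77],"fingers":-1},
])

```text
time: 19.0
eef_pos: [0.5264, 0.1929, 0.0805]
tcp_rot: [0.643, 0.766, 0.001, 0.001]
contact_force: [-1.0, -2.6, 1.5]
opening: 0.109
finger_force: 43.9
```

Request:
arm_command([
  {"translation":[0,0,0],"twist":[0,0,0],"fingers":-1},
  {"translation":[0,0,0],"twist":[0,0,0],"fingers":-1},
  {"translation":[0,0,0],"twist":[0,0,0],"fingers":-1},
])

```text
time: 19.38
eef_pos: [0.5264, 0.193, 0.0804]
tcp_rot: [0.644, 0.765, 0.0, 0.001]
contact_force: [0.3, -4.1, 2.6]
opening: 0.111
finger_force: 44.0
```

```bash
python3 q.py; python3 w.py w8; python3 - <<'E'
import cv2,numpy as np
from plant import read_camera
p=read_camera('side')["pixels"][:,:,::-1][150:270,190:310];w=cv2.imread('pics/w8.png')
cv2.imwrite('pics/f.png',np.hstack([cv2.resize(w,(450,338)),cv2.resize(p,(338,338),interpolation=cv2.INTER_CUBIC)]))
E
```

```text
t 19.375 trans [ 0.0007 -0.      0.0006] twist [ 1.4000e-03 -9.0000e-04  1.4962e+00] mm [ 0.5 -0.   0.4] deg [ 0.1 -0.1 89.8] F [ 0.3 -4.1  2.6] op 0.111 ff 43.99801477789879
[0.52638531 0.19300742 0.08042285] yaw 99.77000372409748 tq [ 0.1974733  -0.58340027  0.00667995] [-0.60843765  0.09560939 -0.00765953] q 0.00035871525377893836
19.375 [0.52638531 0.19300742 0.08042285] [ 1.70642376e-01  2.11141071e-01  1.96722689e+00 -4.11774121e-04
  9.61659917e-01  3.58715254e-04]
```

View pics/f.png

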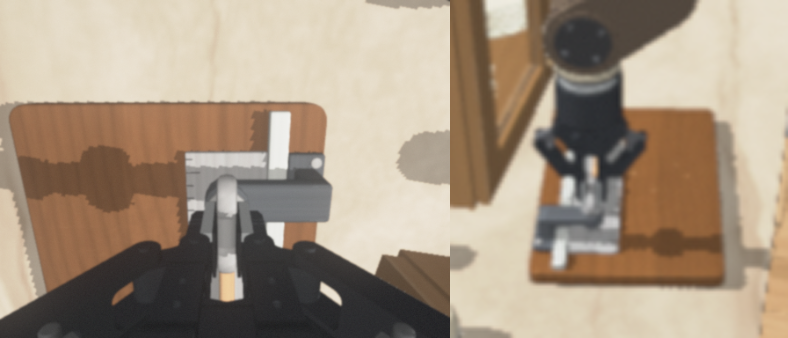

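The picture shows the blade between the fingers, parallel to the fence (composite about (227,215)), with the rule still flush against it at (275,150).

```bash
python3 -c "
from plant import *;print(sign_off())"
```

```text
the job is handed in; nothing more can be done
None
```

I handed the job in at about 19 s of the 67 s: the rule lies flush against the fence and let go, and the thumbscrew was seated (1.3 N m at the stop), backed off about 90° and is still held; the judge's result was not shown.

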